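# Find the syrup pump with the tired spring and tag it

### The arm

A 6-joint arm with a two-finger parallel gripper is mounted at the origin on the work surface. World frame = base frame: x ahead of the robot, y to its left, z up, the work surface at z = 0. Lengths are in mm, angles in rad, forces in N, time in s.
With the tool pointing down it reaches from about 300 to 775 mm from the base axis. Payload 14.6 kg.
Tool frame: the origin (TCP) lies on the front face of the gripper's body, between the roots of the fingers; the fingertips stand 73 mm ahead of it and the grasp point (between the pads) lies 54 mm ahead of it (robot.nose_length is the distance from the TCP to the fingertips, in mm); z points along the fingers, y is the line along which they close (so a half turn about z gives the same grasp; the last joint's range is limited). The gripper opens to 85 mm and grips with 20 to 120 N. Pads are 22 mm wide; open, the fingers measure 114 mm over their backs; the gripper's body (76 mm by 85 mm) begins 54 mm behind the grasp point. The pads swing forward as they close: fully open they stand 13 mm farther back than shut.
Start: joints at [-1.403, 0.3, 1.521, -0, 1.321, -0.067], TCP at [127.95, -534.901, 303.881] pointing down, gripper open.
Joint ranges: [-3.03, 3.03], [-0.79, 2.21], [0.23, 2.52], [-1.04, 4.18], [0, 3.07], [-2.55, 2.55]. Speed limits (rad/s): [2.22, 2.22, 2.57, 3.14, 3.14, 3.14].

### API

Orientations are given as a unit quaternion [w, x, y, z].
In Python, from station import sensors, snapshot, robot gives the robot as it stands.
- The arm moves only by the tool step_arm, never from a script. Its argument "steps" is text: rows parted by semicolons, each of 7 numbers parted by spaces: the turn, a rotation vector about the tool's x, y, z in rad, then the shift along the tool's x, y, z in mm, then the closure in counts, from 0 (fully open) to 255 (shut). A call has 1 to 20 rows; each row is the pose to reach, as a shift and turn from the pose commanded when the call began, along the tool's axes at that moment; what a row does not reach only later rows make up. A row lasts 1/10 s, in which the tool goes at most 50 mm and 8.59 degrees, less where a joint would pass 70% of its speed; a pose out of reach is approached as far as the arm can. A call with a gripper value outside its range is refused whole. The fingers move at their own pace and stop on an object; "squeeze" is the grip in N (left out, the last holds). Time passes only in rows, so rows that repeat a pose let the fingers close. It gives the time, the measured TCP pose, the force, the opening and the grip force at its end, in the units of the state.
- sensors.state(): the state, without advancing time (a new reading comes with each control period).
- snapshot(name): name is "side" or "top" or "wrist"; returns a dict with "frame" (480x640x3 uint8, blue, green, red), "depth" (480x640 float32, mm along the optical axis (not along the pixel's ray), 0 where there is no reading), "fx", "fy", "cx", "cy" (pixels), "D" ([k1, k2, p1, p2, k3] as OpenCV has them; the pictures are not rectified), "eye" and "orientation" of the camera in the world. Camera axes: x right, y down, z forward; pixel columns grow to the right and rows downward; lengths in mm; the calibration is good to about 2 mm. A picture is of the moment at which its call begins.
- robot.job_done(): hands the job in; it is judged then, once.
The state is a dict: "time_s": time; "joints": joint angles; "dq": joint speeds; "effort": joint torques, N m; "eef_pos": TCP position; "ee_rot": TCP orientation; "ft_force": force on the tool from outside, world axes, zero at the start; "ft_torque": the same for the moment, N m; "width": finger opening in mm; "grasp_force": force on a finger pad.
Only numpy, scipy, OpenCV 4.12 (cv2) and the standard library are available. Lean on these libraries where they do the work, as an engineer would, in place of code of your own. Each camera call takes 0.05 s, during which the arm holds its last target. There are 200 camera calls.

### The job

One of the three syrup pumps on the drinks counter has a tired spring: go along the row from the robot's left to its right and press each pump's black cap down about half-way with the fingertips to feel which gives most easily, letting each spring back up. Then push the white tag on that softest pump's lid fully down onto its holder, so that the others on shift know it is out of use. Leave the other two tags up; nothing is picked up, and the dispensers and everything else on the counter stay where they are.

Things in the scene. Friction and masses are not known exactly. Their poses are not given: they have to be found in the camera images.
- dispenser_a: one of three like-looking loose steel syrup dispensers (3 kg) in a row across the counter, in any order, neighbours 170 to 290 mm apart sideways; 176 mm along its x, 116 mm along y, lid top 158 mm high; origin at the centre of its underside, z up, x from its spout (robot side) to its tag, turned up to 0.3 rad; the spout reaches 130 mm to -x at up to 173 mm height
- cap_a (a point): centre of the flat top of dispenser_a's black round push cap, 46 mm wide, 13 mm thick; at rest 216 mm above the counter, 20 mm to the dispenser's -x of its centre, 80 mm from its tag; it moves straight down with the cap
- pump_a (a joint): how far the cap of dispenser_a is pressed down (m): 0 at rest, 0.034 at the bottom; a spring returns it. It starts to give at 1 to 6 N and resists more with depth: half-way about 4 N for the one tired spring, 9 to 14 N for the two sound ones (bottom: at most 22 N)
- tag_a_top (a point): centre of the flat top of dispenser_a's white plastic tag: a head 22 mm along the dispenser's x, 42 mm along y, 8 mm thick, on a tongue that slides down in a dark steel holder, 60 mm to the dispenser's +x of its centre; 192 to 194 mm above the counter when up, 176 mm when its head sits on the holder
- tag_a (a joint): how far dispenser_a's tag is pushed down (m): 0 to 0.002 at the start (up), 0.018 fully down with its head on the holder; it slides with about 3 N of friction and stays where it is left
- dispenser_b: one of three like-looking loose steel syrup dispensers (3 kg) in a row across the counter, in any order, neighbours 170 to 290 mm apart sideways; 176 mm along its x, 116 mm along y, lid top 158 mm high; origin at the centre of its underside, z up, x from its spout (robot side) to its tag, turned up to 0.3 rad; the spout reaches 130 mm to -x at up to 173 mm height
- cap_b (a point): centre of the flat top of dispenser_b's black round push cap, 46 mm wide, 13 mm thick; at rest 216 mm above the counter, 20 mm to the dispenser's -x of its centre, 80 mm from its tag; it moves straight down with the cap
- pump_b (a joint): how far the cap of dispenser_b is pressed down (m): 0 at rest, 0.034 at the bottom; a spring returns it. It starts to give at 1 to 6 N and resists more with depth: half-way about 4 N for the one tired spring, 9 to 14 N for the two sound ones (bottom: at most 22 N)
- tag_b_top (a point): centre of the flat top of dispenser_b's white plastic tag: a head 22 mm along the dispenser's x, 42 mm along y, 8 mm thick, on a tongue that slides down in a dark steel holder, 60 mm to the dispenser's +x of its centre; 192 to 194 mm above the counter when up, 176 mm when its head sits on the holder
- tag_b (a joint): how far dispenser_b's tag is pushed down (m): 0 to 0.002 at the start (up), 0.018 fully down with its head on the holder; it slides with about 3 N of friction and stays where it is left
- dispenser_c: one of three like-looking loose steel syrup dispensers (3 kg) in a row across the counter, in any order, neighbours 170 to 290 mm apart sideways; 176 mm along its x, 116 mm along y, lid top 158 mm high; origin at the centre of its underside, z up, x from its spout (robot side) to its tag, turned up to 0.3 rad; the spout reaches 130 mm to -x at up to 173 mm height
- cap_c (a point): centre of the flat top of dispenser_c's black round push cap, 46 mm wide, 13 mm thick; at rest 216 mm above the counter, 20 mm to the dispenser's -x of its centre, 80 mm from its tag; it moves straight down with the cap
- pump_c (a joint): how far the cap of dispenser_c is pressed down (m): 0 at rest, 0.034 at the bottom; a spring returns it. It starts to give at 1 to 6 N and resists more with depth: half-way about 4 N for the one tired spring, 9 to 14 N for the two sound ones (bottom: at most 22 N)
- tag_c_top (a point): centre of the flat top of dispenser_c's white plastic tag: a head 22 mm along the dispenser's x, 42 mm along y, 8 mm thick, on a tongue that slides down in a dark steel holder, 60 mm to the dispenser's +x of its centre; 192 to 194 mm above the counter when up, 176 mm when its head sits on the holder
- tag_c (a joint): how far dispenser_c's tag is pushed down (m): 0 to 0.002 at the start (up), 0.018 fully down with its head on the holder; it slides with about 3 N of friction and stays where it is left
- bottle: closed clear water bottle with a green cap, 64 mm wide, 200 mm high, standing to the robot's left of the row; origin at the centre of its underside
- tumbler: glass tumbler standing upside down, 72 mm wide at the rim below, 95 mm high, to the robot's right of the row; origin at the centre of its underside
- mug: white mug, 76 mm wide, 85 mm high, handle to its +y, beyond the row; origin at the centre of its underside
- kettle: white kettle on its black base, 156 mm wide, 223 mm high, handle reaching 130 mm to its +y, at the far left; origin at the centre of its underside
There are look-alikes about, which are no part of the job. Of the things like the bottle, leave any that is orange; of the rest the larger one is meant.

How it is judged (in metres and radians):
On the way, in this order (a step that is already met when the one before it is completed fails the run):
1. the cap of the pump at the robot's left is pressed at least 11 mm down (((value of joint pump_a above 0.011 m and world y of dispenser_a above 0.115 m) or (value of joint pump_b above 0.011 m and world y of dispenser_b above 0.115 m) or (value of joint pump_c above 0.011 m and world y of dispenser_c above 0.115 m))), for 0.1 s.
2. the cap of the pump in the middle is pressed at least 11 mm down (((value of joint pump_a above 0.011 m and world y of dispenser_a between -0.115 and 0.115 m) or (value of joint pump_b above 0.011 m and world y of dispenser_b between -0.115 and 0.115 m) or (value of joint pump_c above 0.011 m and world y of dispenser_c between -0.115 and 0.115 m))), for 0.1 s.
3. the cap of the pump at the robot's right is pressed at least 11 mm down (((value of joint pump_a above 0.011 m and world y of dispenser_a below -0.115 m) or (value of joint pump_b above 0.011 m and world y of dispenser_b below -0.115 m) or (value of joint pump_c above 0.011 m and world y of dispenser_c below -0.115 m))), for 0.1 s.
4. the tag of the softest pump is pushed fully down (value of joint tag_b above 0.015 m), for 0.2 s.
At the end, for the whole second after the job is handed in: The softest pump's tag is at least 15 of its 18 mm down, the other tags less than 6 mm; all caps are back within 4 mm of the top; the dispensers stand upright (0.05 rad), at rest, within 20 mm of their start; bottle, tumbler, mug and kettle upright (0.15 rad), within 30 mm (value of joint tag_b above 0.015 m and value of joint each of tag_a, tag_c below 0.006 m and value of joint each of pump_a, pump_b, pump_c below 0.004 m and distance of each of dispenser_a, dispenser_b, dispenser_c from where it was at the start of the episode below 0.02 m and angle between each of dispenser_a, dispenser_b, dispenser_c's own z axis and vertical below 0.05 rad and linear speed of each of dispenser_a, dispenser_b, dispenser_c below 0.02 m/s and distance of each of bottle, tumbler, mug, kettle from where it was at the start of the episode below 0.03 m and angle between each of bottle, tumbler, mug, kettle's own z axis and vertical below 0.15 rad); the robot touches nothing.
It fails at once if the tag of a sound pump is pushed down (more than 8 mm) (value of joint any of tag_a, tag_c above 0.008 m).
It fails at once if a dispenser is lifted (15 mm), tipped (0.15 rad) or pushed out of place (30 mm) (height (world z) of any of dispenser_a, dispenser_b, dispenser_c above 0.015 m or angle between any of dispenser_a, dispenser_b, dispenser_c's own z axis and vertical above 0.15 rad or distance of any of dispenser_a, dispenser_b, dispenser_c from where it was at the start of the episode above 0.03 m).
It fails at once if the bottle, tumbler, mug or kettle is lifted, knocked over or moved more than 30 mm (distance of any of bottle, tumbler, mug, kettle from where it was at the start of the episode above 0.03 m or angle between any of bottle, tumbler, mug, kettle's own z axis and vertical above 0.35 rad or height (world z) of any of bottle, tumbler, mug, kettle above 0.015 m).
It also fails if it takes over 56 s, if anything falls off the work surface, if the arm or the gripper's body presses on something with over 40 N, if the wrist force passes 120 N, or if a joint passes its speed limit or range.

## Working session

There is one attempt and no reset: what is moved stays moved. The work goes in short steps, Python scripts to look and compute and a tool call to move; the robot and the scene stay as the last step left them, time stands still between calls to the robot, and variables do not carry over. Pictures are saved under pics/ and viewed, at most 10 in all, crops included, and the job is handed in when it is done.

Besides the shell and the picture viewer there is one more tool, called after "Call:" by a JSON object that holds its "fn" and its "kwargs", one argument or row to a line. step_arm: Moves the arm, as the interface text tells. Its arguments: {"type":"object","properties":{"steps":{"type":"string"},"squeeze":{"type":"number"}},"required":["steps"]}

```bash
ls; mkdir -p pics; cat > h.py <<'E'
import numpy as np, cv2
from scipy.spatial.transform import Rotation as R
from station import sensors, snapshot, robot
def rot(q): return R.from_quat([q[1],q[2],q[3],q[0]]).as_matrix()
def K(s): return np.array([[s["fx"],0,s["cx"]],[0,s["fy"],s["cy"]],[0,0,1.]])
def plane(s,uv,z):
    p=cv2.undistortPoints(np.array(uv,float).reshape(-1,1,2),K(s),np.array(s["D"])).reshape(-1,2)
    d=np.c_[p,np.ones(len(p))]@rot(s["orientation"]).T; e=np.array(s["eye"])
    return e+d*((z-e[2])/d[:,2])[:,None]
E
python3 - <<'E'
from h import *
import pickle
for n in("top","side"):
    s=snapshot(n); cv2.imwrite(f"pics/{n}1.png",s["frame"]); pickle.dump(s,open(n+".pkl","wb")); print(n,s["eye"],s["orientation"])
print(sensors.state())
E
```

```text
pics
top [ 307.33573655   91.87866107 1452.19223082] [-0.07343767  0.72416686 -0.68237811  0.06744911]
side [ -24.17146287  846.69260863 1320.77665467] [ 0.11920533 -0.31527034  0.88582718 -0.31891206]
{'time_s': 0.1, 'joints': array([-1.40261199e+00,  3.00440563e-01,  1.52152552e+00, -4.37048457e-06,
        1.32069846e+00, -6.66218097e-02]), 'dq': array([ 0.00049987, -0.00086098, -0.00097517,  0.00055913, -0.00032044,
        0.00046115]), 'effort': array([ 1.02898186e-03, -5.44379032e+01, -3.62371337e+01, -1.21288717e-04,
        3.03333567e-03,  1.73071123e-05]), 'eef_pos': array([ 127.92229786, -534.7792734 ,  303.36152497]), 'ee_rot': array([-5.35147144e-04,  9.93115965e-01,  1.17134078e-01, -2.93185302e-05]), 'ft_force': array([-0.59189223,  0.11300489, -0.14024793]), 'ft_torque': array([ 0.01178062, -0.00917391, -0.01440332]), 'grasp_force': 0.0, 'width': 85.23574170213297}
```

View pics/top1.png

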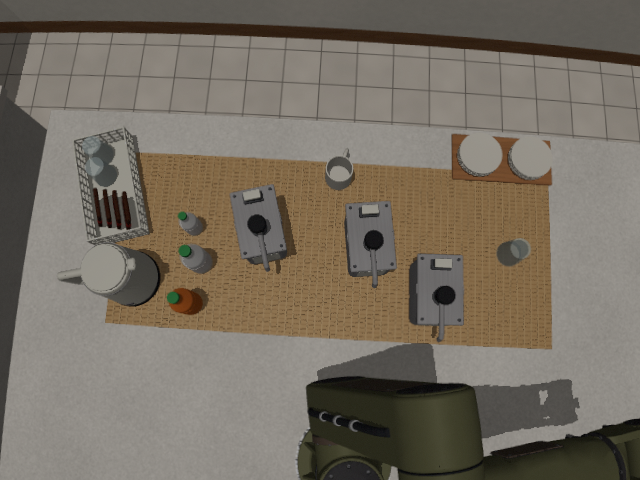

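View pics/side1.png

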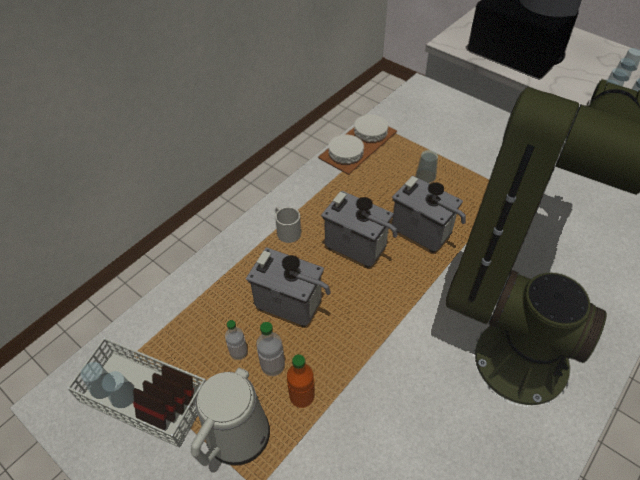

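The top view shows the pump caps at (258,224), (374,240) and (445,296), with their tags at (252,195), (370,210) and (443,264). There are three bottles, at (194,258) large clear, (190,222) small clear and (184,300) orange. The large clear one is "the bottle", and none of them gets touched. The side view shows the same row, with nothing leaning on it.

```bash
python3 - <<'E'
from h import *
import pickle
out={}
for n,caps,tags in(("top",[(258,224),(374,240),(445,296)],[(252,195),(370,210),(443,264)]),
                   ("side",[(291,263),(365,204),(436,188)],[(264,258),(339,201),(411,185)])):
    s=pickle.load(open(n+".pkl","rb")); f=s["frame"].astype(int); g=f.max(2)
    cm=(g<50).astype(np.uint8); tm=((f.min(2)>165)).astype(np.uint8)
    if n=="top": cm=cv2.morphologyEx(cm,cv2.MORPH_OPEN,cv2.getStructuringElement(cv2.MORPH_ELLIPSE,(9,9)))
    for k,(m,ps,z) in {"cap":(cm,caps,216),"tag":(tm,tags,193)}.items():
        _,lab,st,c=cv2.connectedComponentsWithStats(m)
        for i,(u,v) in enumerate(ps):
            w=lab[v-8:v+9,u-8:u+9]; w=w[w>0]
            if not len(w): print(n,k,i,"none");continue
            l=np.bincount(w).argmax(); P=plane(s,c[l],z)[0]
            d=s["depth"][int(c[l][1]),int(c[l][0])]
            # height check from depth
            p=cv2.undistortPoints(np.array([[c[l]]]),K(s),np.array(s["D"])).ravel()
            zz=(rot(s["orientation"])@(np.r_[p,1]*d)+s["eye"])
            print(n,k,i,st[l],c[l].round(1),P.round(1),"depthpt",zz.round(1)); out[n,k,i]=P
    for i in range(3):
        if (n,"cap",i) in out and (n,"tag",i) in out:
            d=out[n,"tag",i]-out[n,"cap",i]; print(n,i,"dist",np.hypot(*d[:2]).round(1),"yaw",np.arctan2(d[1],d[0]).round(3))
E
```

```text
top cap 0 [248 215  20  19 301] [257.3 224.2] [574.3 248.7 216. ] depthpt [575.2 249.2 211.8]
top cap 1 [364 230  19  20 288] [373.3 239.6] [553.2 -30.5 216. ] depthpt [553.2 -30.5 216.3]
top cap 2 [434 286  21  19 314] [444.2 295. ] [ 430.6 -203.   216. ] depthpt [ 430.9 -203.8  212.4]
top tag 0 none
top tag 1 none
top tag 2 none
side cap 0 [282 256  18  25 325] [290.5 267.2] [569.2 266.7 216. ] depthpt [569.6 266.3 215.3]
side cap 1 [356 198  16  24 268] [363.2 208.3] [547.5  -9.4 216. ] depthpt [547.9 -10.  215.2]
side cap 2 [426 183  18  23 260] [434.3 193.2] [ 426.5 -181.3  216. ] depthpt [ 427.5 -183.6  213.6]
side tag 0 none
side tag 1 none
side tag 2 none
```

```bash
python3 - <<'E'
from h import *
import pickle
caps=[(574.3,248.7),(553.2,-30.5),(430.6,-203)]
s=pickle.load(open("top.pkl","rb")); f=s["frame"]
for i,(u,v) in enumerate([(252,195),(370,210),(443,264)]):
    w=f[v-14:v+15,u-18:u+19].min(2); t,m=cv2.threshold(w,0,255,cv2.THRESH_OTSU)
    n,lab,st,c=cv2.connectedComponentsWithStats(m); l=lab[14,18]
    P=plane(s,c[l]+[u-18,v-14],193)[0]; d=P[:2]-caps[i]
    corners=cv2.minAreaRect(np.argwhere(lab==l)[:,::-1].astype(np.float32))
    print(i,t,st[l],(c[l]+[u-18,v-14]).round(1),P.round(1),np.hypot(*d).round(1),np.arctan2(d[1],d[0]).round(3),corners)
E
```

```text
0 87.0 [  0   3  37  26 675] [253.  198.5] [643.7 267.4 193. ] 71.8 0.263 ((18.0, 15.5), (25.0, 36.0), 90.0)
1 87.0 [  0   5  37  24 729] [370.6 213.1] [623.7 -23.8 193. ] 70.8 0.095 ((18.0, 16.5), (23.0, 36.0), 90.0)
2 87.0 [  0   4  37  25 789] [443.4 266.4] [ 501.8 -205.3  193. ] 71.3 -0.033 ((18.0, 16.0), (24.0, 36.0), 90.0)
```

```bash
python3 - <<'E'
from h import *
import pickle
caps=[(574.3,248.7),(553.2,-30.5),(430.6,-203)]
s=pickle.load(open("top.pkl","rb")); f=s["frame"]
for i,(u,v) in enumerate([(252,195),(370,210),(443,264)]):
  w=f[v-14:v+15,u-18:u+19].min(2); print(w[14,18],np.percentile(w,[50,80,95]))
  for t in(125,140,):
    n,lab,st,c=cv2.connectedComponentsWithStats((w>t).astype(np.uint8)); l=lab[14,18]
    P=plane(s,c[l]+[u-18,v-14],193)[0]; d=P[:2]-caps[i]
    print(i,t,st[l],(c[l]+[u-18,v-14]).round(1),P.round(1),np.hypot(*d).round(1),np.arctan2(d[1],d[0]).round(3),cv2.minAreaRect(np.argwhere(lab==l)[:,::-1].astype(np.float32))[1:])
E
```

```text
140 [103. 108. 139.]
0 125 [  9   8  17  11 128] [251. 194.] [654.9 273.4 193. ] 84.3 0.297 ((7.844645023345947, 15.885407447814941), 78.69007110595703)
0 140 [   0    0   37   29 1064] [252. 195.] [652.4 270.8 193. ] 81.2 0.276 ((28.0, 36.0), 90.0)
140 [104. 107. 139.]
1 125 [ 10   9  17   8 129] [369.7 208.6] [635.  -21.1 193. ] 82.3 0.114 ((7.0, 16.0), 90.0)
1 140 [   0    0   37   29 1066] [370. 210.] [631.4 -22.1 193. ] 78.7 0.107 ((28.0, 36.0), 90.0)
139 [105. 107. 139.]
2 125 [ 11   9  16   9 129] [443.6 262.5] [ 511.3 -205.7  193. ] 80.8 -0.033 ((8.0, 15.0), 90.0)
2 140 [   0    0   37   29 1068] [443. 264.] [ 507.6 -204.3  193. ] 77.0 -0.018 ((28.0, 36.0), 90.0)
```

Call:
{"fn": "step_arm", "kwargs": {
  "steps": "0 0 0 0 0 -70 255;0 0 0 0 0 -100 255;0 0 0 600 -640 -100 255;0 0 0 600 -640 -100 255;0 0 0 600 -640 -100 255;0 0 0 600 -640 -100 255;0 0 0 600 -640 -100 255;0 0 0 600 -640 -100 255;0 0 0 600 -640 -100 255;0 0 0 600 -640 -100 255;0 0 0 600 -640 -100 255;0 0 0 600 -640 -100 255;0 0 0 600 -640 -100 255;0 0 0 600 -640 -100 255;0 0 0 600 -640 -100 255;0 0 0 600 -640 -100 255;0 0 0 600 -640 -100 255;0 0 0 600 -640 -100 255;0 0 0 600 -640 -100 255;0 0 0 600 -640 -100 255"
}}

```text
time_s: 2.1
eef_pos: [563.4, 230.2, 402.5]
ee_rot: [0.0, 0.993, 0.118, -0.001]
ft_force: [0.3, -0.2, 0.6]
width: -0.1
grasp_force: 0.0
```

```bash
python3 - <<'E'
from h import *
import pickle
s=snapshot("wrist"); cv2.imwrite("pics/w1.png",s["frame"]); pickle.dump(s,open("w1.pkl","wb")); print(s["eye"])
E
```

```text
[638.79558354 247.90632995 473.10568896]
```

View pics/w1.png

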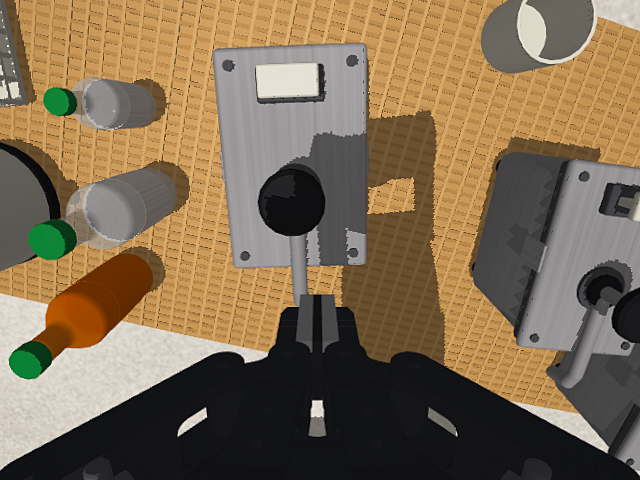

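The wrist view shows the left pump square on, with its cap at (292,202) and its tag at (290,82). The closed fingertips are at (318,300).

```bash
cat >> h.py <<'E'
def meas(s,cap,tag):
    f=s["frame"]; r=[]
    for (u,v),z,m in((cap,216,f.max(2)<45),(tag,193,f.min(2)>150)):
        m=cv2.morphologyEx(m.astype(np.uint8),cv2.MORPH_OPEN,np.ones((9,9)))
        _,lab,st,c=cv2.connectedComponentsWithStats(m); l=lab[v,u]
        p=plane(s,c[l],z)[0]; r.append(p); print(st[l],c[l].round(1),p.round(1),"depth z",s["eye"][2]-s["depth"][v,u])
    d=r[1]-r[0]; print("dist",np.hypot(*d[:2]).round(1),"yaw",np.arctan2(d[1],d[0]).round(3))
def go(x,y,z):
    st=sensors.state(); Rm=rot(st["ee_rot"]); print("tool shift",(Rm.T@(np.array([x,y,z])-st["eef_pos"])).round(1),"Fz",st["ft_force"].round(2),"pos",st["eef_pos"].round(1))
E
python3 - <<'E'
from h import *
import pickle
s=pickle.load(open("w1.pkl","rb")); meas(s,(292,202),(290,80))
go(574,250,294)
E
```

```text
[ 259  168   66   68 3615] [291.9 201.2] [583.2 251.3 216. ] depth z 210.6691350001484
[ 217   47  147  137 9697] [291.6  92.5] [650.9 268.  193. ] depth z 213.99899950210153
dist 69.8 yaw 0.241
tool shift [ 14.2 -15.1 107.9] Fz [ 1.06  2.35 -0.32] pos [564.1 232.  401.9]
```

```bash
sed -i 's/f.min(2)>150/f.min(2)>185/' h.py; python3 - <<'E'
from h import *
import pickle
s=pickle.load(open("w1.pkl","rb")); print(s["frame"][80,290],s["frame"][120,290]);meas(s,(292,202),(290,80))
go(579,250,296)
E
```

```text
[214 226 229] [156 155 158]
[ 259  168   66   68 3615] [291.9 201.2] [583.2 251.3 216. ] depth z 210.6691350001484
[ 256   64   61   33 1870] [286.1  79.7] [658.1 273.4 193. ] depth z 213.99899950210153
dist 78.1 yaw 0.286
tool shift [ 19.  -14.  105.9] Fz [ 1.06  2.35 -0.32] pos [564.1 232.  401.9]
```

Call:
{"fn": "step_arm", "kwargs": {
  "steps": "0 0 0 20 -15 50 255;0 0 0 20 -15 95 255;0 0 0 20 -15 103 255;0 0 0 20 -15 103 255;0 0 0 20 -15 103 255"
}}

```text
time_s: 2.65
eef_pos: [579.0, 246.2, 303.9]
ee_rot: [-0.0, 0.993, 0.117, 0.002]
ft_force: [1.5, -0.6, 1.4]
width: 0.1
grasp_force: 0.0
```

Call:
{"fn": "step_arm", "kwargs": {
  "steps": "0 0 0 0 0 8 255;0 0 0 0 0 14 255;0 0 0 0 0 20 255;0 0 0 0 0 24 255;0 0 0 0 0 26 255;0 0 0 0 0 26 255;0 0 0 0 0 26 255;0 0 0 0 0 26 255;0 0 0 0 0 26 255"
}}

```text
time_s: 3.55
eef_pos: [578.8, 246.3, 276.7]
ee_rot: [-0.0, 0.993, 0.117, 0.001]
ft_force: [-2.4, -1.8, 10.6]
width: 0.4
grasp_force: 5.6
```

```bash
python3 - <<'E'
from h import *
go(0,0,0)
s=snapshot("wrist"); cv2.imwrite("pics/w2.png",s["frame"])
E
```

```text
tool shift [-620.9  105.   275. ] Fz [-2.36 -1.76 10.64] pos [578.8 246.3 276.7]
```

View pics/w2.png

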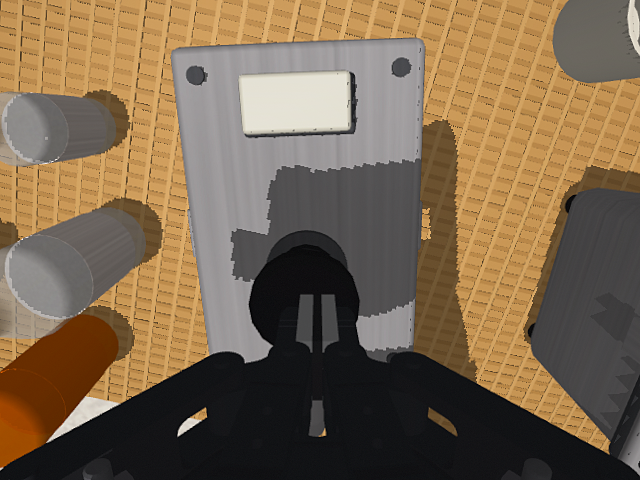

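The fingertips sit centrally on the left cap, which is about 12 mm down at 10.6 N. I'll press to half-way for a fair comparison.

Call:
{"fn": "step_arm", "kwargs": {
  "steps": "0 0 0 0 0 4 255;0 0 0 0 0 4 255;0 0 0 0 0 4 255;0 0 0 0 0 4 255;0 0 0 0 0 4 255"
}}

```text
time_s: 4.1
eef_pos: [578.8, 246.3, 273.0]
ee_rot: [-0.0, 0.993, 0.117, 0.001]
ft_force: [-3.0, -1.0, 12.8]
width: 0.2
grasp_force: 6.5
```

Call:
{"fn": "step_arm", "kwargs": {
  "steps": "0 0 0 0 0 -30 255;0 0 0 0 0 -80 255;0 0 0 0 0 -80 255"
}}

```text
time_s: 4.4
eef_pos: [579.2, 246.6, 358.2]
ee_rot: [-0.001, 0.993, 0.117, 0.005]
ft_force: [-0.5, 0.9, 0.8]
width: -0.3
grasp_force: 0.0
```

```bash
python3 - <<'E'
from h import *
go(556,-30,360)
E
```

```text
tool shift [-86.9 263.6  -3.1] Fz [-0.46  0.87  0.83] pos [579.2 246.6 358.2]
```

Call:
{"fn": "step_arm", "kwargs": {
  "steps": "0 0 0 -85 263 0 255;0 0 0 -85 263 0 255;0 0 0 -85 263 0 255;0 0 0 -85 263 0 255;0 0 0 -85 263 0 255;0 0 0 -85 263 0 255;0 0 0 -85 263 0 255;0 0 0 -85 263 0 255"
}}

```text
time_s: 5.2
eef_pos: [557.1, -29.3, 351.0]
ee_rot: [-0.0, 0.993, 0.117, 0.0]
ft_force: [0.1, 0.3, -0.5]
width: -0.1
grasp_force: 0.0
```

```bash
python3 - <<'E'
from h import *
import pickle
s=snapshot("wrist"); cv2.imwrite("pics/w3.png",s["frame"]); pickle.dump(s,open("w3.pkl","wb"))
go(558,-29,301)
E
```

```text
tool shift [ 0.8  0.6 49.9] Fz [-0.05  0.06  0.28] pos [557.1 -28.6 350.9]
```

View pics/w3.png

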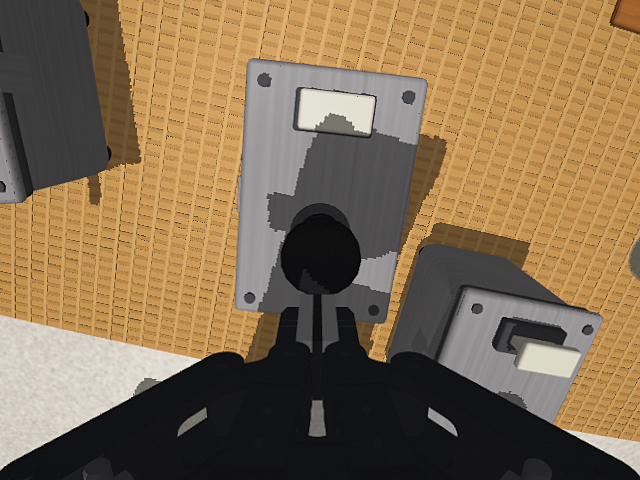

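The middle pump's cap is at (321,255), in line with the fingertips at column 318. Its tag is at (336,112) and up. Pressing.

Call:
{"fn": "step_arm", "kwargs": {
  "steps": "0 0 0 1 0 45 255;0 0 0 1 0 56 255;0 0 0 1 0 64 255;0 0 0 1 0 70 255;0 0 0 1 0 75 255;0 0 0 1 0 78 255;0 0 0 1 0 78 255;0 0 0 1 0 78 255;0 0 0 1 0 78 255;0 0 0 1 0 78 255"
}}

```text
time_s: 6.25
eef_pos: [558.3, -28.3, 275.0]
ee_rot: [-0.0, 0.993, 0.117, 0.001]
ft_force: [-5.8, 3.9, 8.2]
width: -0.0
grasp_force: 4.3
```

Call:
{"fn": "step_arm", "kwargs": {
  "steps": "0 0 0 0 0 0 255;0 0 0 0 0 0 255"
}}

```text
time_s: 6.45
eef_pos: [558.3, -28.3, 275.0]
ee_rot: [-0.0, 0.993, 0.117, 0.001]
ft_force: [-6.5, 2.9, 8.3]
width: -0.2
grasp_force: 4.3
```

Call:
{"fn": "step_arm", "kwargs": {
  "steps": "0 0 0 0 0 -30 255;0 0 0 0 0 -80 255;0 0 0 0 0 -80 255"
}}

```text
time_s: 6.75
eef_pos: [559.1, -28.7, 360.7]
ee_rot: [0.001, 0.993, 0.117, 0.006]
ft_force: [0.9, -0.2, -0.1]
width: -0.1
grasp_force: 0.0
```

```bash
python3 - <<'E'
from h import *
go(434,-203,351)
E
```

```text
tool shift [-162.4  140.3    8.5] Fz [ 0.88 -0.24 -0.15] pos [559.1 -28.7 360.7]
```

Call:
{"fn": "step_arm", "kwargs": {
  "steps": "0 0 0 -162 140 5 255;0 0 0 -162 140 5 255;0 0 0 -162 140 5 255;0 0 0 -162 140 5 255;0 0 0 -162 140 5 255;0 0 0 -162 140 5 255;0 0 0 -162 140 5 255"
}}

```text
time_s: 7.45
eef_pos: [433.6, -202.4, 348.5]
ee_rot: [0.0, 0.993, 0.117, 0.001]
ft_force: [0.3, -0.6, 0.1]
width: -0.2
grasp_force: 0.0
```

```bash
python3 - <<'E'
from h import *
import pickle
s=snapshot("wrist"); cv2.imwrite("pics/w4.png",s["frame"]); pickle.dump(s,open("w4.pkl","wb"))
go(434,-203,301)
E
```

```text
tool shift [-0.1  1.  47.3] Fz [-0.06 -0.25  0.24] pos [ 433.8 -202.   348.3]
```

View pics/w4.png

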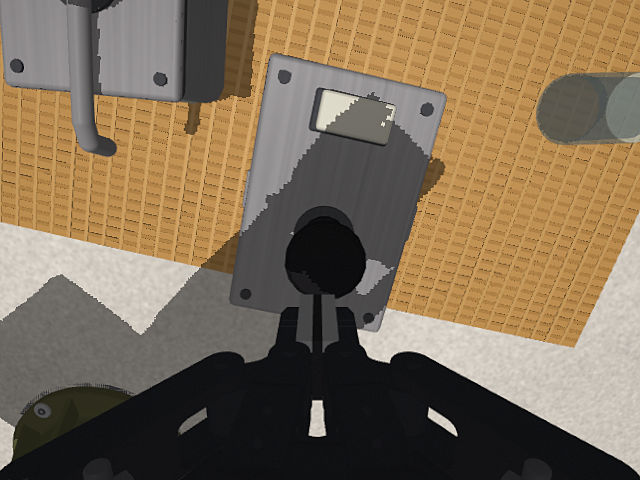

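The right pump's cap is at (326,258), just ahead of the fingertips. Its tag is at (355,117) and up.

Call:
{"fn": "step_arm", "kwargs": {
  "steps": "0 0 0 1 2 45 255;0 0 0 1 2 54 255;0 0 0 1 2 62 255;0 0 0 1 2 68 255;0 0 0 1 2 73 255;0 0 0 1 2 76 255;0 0 0 1 2 76 255;0 0 0 1 2 76 255;0 0 0 1 2 76 255;0 0 0 1 2 76 255;0 0 0 1 2 76 255;0 0 0 1 2 76 255"
}}

```text
time_s: 8.7
eef_pos: [434.6, -204.6, 272.0]
ee_rot: [0.0, 0.993, 0.117, 0.0]
ft_force: [3.1, 0.1, 4.2]
width: 0.2
grasp_force: 1.9
```

Call:
{"fn": "step_arm", "kwargs": {
  "steps": "0 0 0 0 0 -30 255;0 0 0 0 0 -80 255;0 0 0 0 0 -80 255"
}}

```text
time_s: 9.0
eef_pos: [435.0, -205.0, 357.1]
ee_rot: [0.002, 0.993, 0.117, 0.003]
ft_force: [-0.1, -1.0, -0.8]
width: -0.0
grasp_force: 0.0
```

```bash
python3 - <<'E'
from h import *
go(0,0,0)
E
```

```text
tool shift [-377.2 -302.5  353.5] Fz [-0.09 -1.   -0.83] pos [ 435.  -205.   357.1]
```

The forces are left 12.8 N at 16 mm, middle 8.3 N at 14 mm and right 4.2 N at 17 mm. The right pump is the softest, so next I'll fix its tag position from the wrist view.

```bash
python3 - <<'E'
from h import *
import pickle
s=pickle.load(open("w4.pkl","rb")); p=plane(s,[(355,117)],193)[0]; c=plane(s,[(326,258)],216)[0]
print(p.round(1),c.round(1),np.hypot(*(p-c)[:2]))
x,y=(p[0]+511.3)/2,(p[1]-205.7)/2; print(x,y); go(x,y,277)
c2=cv2.resize(s["frame"][60:180,280:440],None,fx=4,fy=4); cv2.imwrite("pics/crop.png",c2)
E
```

```text
[ 515.  -205.5  193. ] [ 438.9 -207.1  216. ] 76.17994675445078
513.1689538705041 -205.59744731660504
tool shift [75.5 18.3 80.6] Fz [-0.09 -1.   -0.83] pos [ 435.  -205.   357.1]
```

View pics/crop.png

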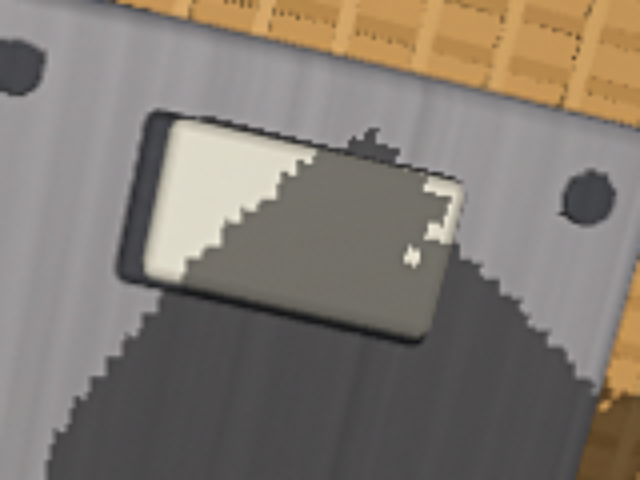

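The crop shows the right pump's tag head centred at about (356,117) in the full frame, still up. Moving over it first.

Call:
{"fn": "step_arm", "kwargs": {
  "steps": "0 0 0 76 19 0 255;0 0 0 76 19 0 255;0 0 0 76 19 40 255;0 0 0 76 19 70 255;0 0 0 76 19 77 255;0 0 0 76 19 77 255;0 0 0 76 19 77 255"
}}

```text
time_s: 9.7
eef_pos: [513.1, -205.6, 276.4]
ee_rot: [0.001, 0.993, 0.117, 0.001]
ft_force: [1.1, 0.5, -0.4]
width: 0.2
grasp_force: 0.0
```

```bash
python3 - <<'E'
from h import *
s=snapshot("wrist"); cv2.imwrite("pics/w5.png",s["frame"][200:440,180:460].repeat(2,0).repeat(2,1)); go(514,-205.5,247)
E
```

```text
tool shift [ 0.8  0.1 29.7] Fz [-0.16 -0.51  0.2 ] pos [ 513.1 -205.6  276.6]
```

View pics/w5.png

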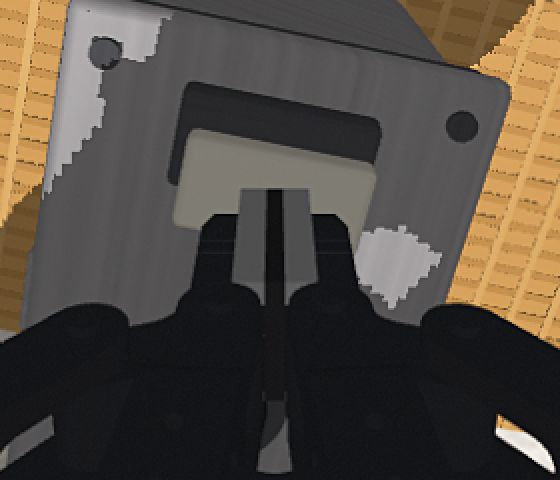

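The fingertips are centred over the head of the right pump's tag, so I'll push it down.

Call:
{"fn": "step_arm", "kwargs": {
  "steps": "0 0 0 0 0 8 255;0 0 0 0 0 14 255;0 0 0 0 0 20 255;0 0 0 0 0 25 255;0 0 0 0 0 28 255;0 0 0 0 0 29 255;0 0 0 0 0 29 255;0 0 0 0 0 29 255;0 0 0 0 0 29 255"
}}

```text
time_s: 10.65
eef_pos: [513.0, -205.5, 248.4]
ee_rot: [0.001, 0.993, 0.117, 0.001]
ft_force: [-7.9, 2.7, 26.1]
width: 0.1
grasp_force: 13.1
```

The tip is at 175.4 mm with 26 N, so the tag head is on its stop. Now I'll retract and check.

Call:
{"fn": "step_arm", "kwargs": {
  "steps": "0 0 0 0 0 -15 255;0 0 0 0 0 -60 255;0 0 0 0 0 -110 255;0 0 0 -90 0 -110 255;0 0 0 -120 0 -110 255;0 0 0 -120 0 -110 255;0 0 0 -120 0 -110 255;0 0 0 -120 0 -110 255"
}}

```text
time_s: 11.45
eef_pos: [396.2, -233.3, 355.8]
ee_rot: [-0.0, 0.993, 0.117, -0.0]
ft_force: [0.9, 0.4, -0.3]
width: 0.4
grasp_force: 0.0
```

```bash
python3 - <<'E'
from h import *
s=snapshot("wrist"); t=snapshot("side")["frame"][140:330,220:480]
cv2.imwrite("pics/end.png",np.vstack([cv2.resize(s["frame"],(400,300)),cv2.resize(t,(400,292))])); go(0,0,0)
E
```

```text
tool shift [-331.4 -318.9  355.8] Fz [ 0.02 -0.7   0.2 ] pos [ 396.8 -233.   355.6]
```

View pics/end.png

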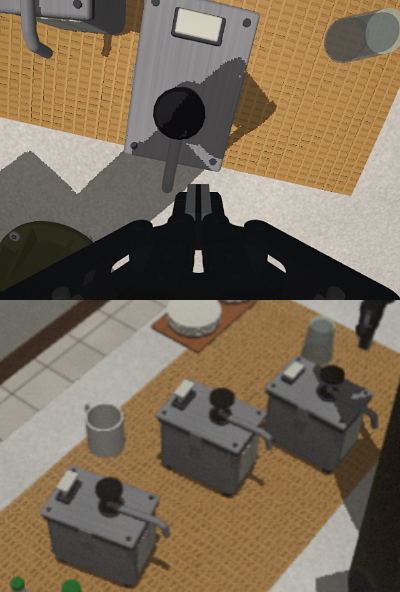

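The right pump's tag, at (199,24) in the wrist half, now sits down on its holder. The other two tags, at (68,486) and (183,393) in the side half, are still up. All the caps are back up and the arm is clear of everything.

```bash
python3 -c "
from station import robot
print(robot.job_done())"
```

```text
the job is handed in; nothing more can be done
None
```

The right-hand pump was the softest (about 4 N at half-way, against about 13 N left and 8 N middle), so I pushed its tag fully down and left the other two up; the job is handed in, with no verdict returned.

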